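# Clamp a phone in the bonding press to the set pressure

### The arm

A 6-joint arm with a two-finger parallel gripper is mounted at the origin on the work surface. World frame = base frame: x ahead of the robot, y to its left, z up, the work surface at z = 0. Lengths are in m, angles in rad, forces in N, time in s.
With the tool pointing down it reaches from about 0.35 to 0.975 m from the base axis. Payload 4.9 kg.
Tool frame: the origin (TCP) lies between the finger pads; the fingertips stand 17 mm ahead of it and the grasp point (between the pads) lies 2 mm behind it (manip.nose_length is the distance from the TCP to the fingertips, in m); z points along the fingers, y is the line along which they close (so a half turn about z gives the same grasp; the last joint's range is limited). The gripper opens to 85 mm and grips with 20 to 120 N. Pads are 22 mm wide; open, the fingers measure 114 mm over their backs; the gripper's body (76 mm by 85 mm) begins 54 mm behind the grasp point. The pads swing forward as they close: fully open they stand 13 mm farther back than shut.
Start: joints at [1.215, 0.053, 1.613, -0, 1.476, -0.119], TCP at [0.147, 0.608, 0.248] pointing down, gripper open.
Joint ranges: [-3.01, 3.01], [-1.01, 2.22], [0.06, 2.58], [-1.02, 4.17], [0.09, 2.62], [-3.14, 3.14]. Speed limits (rad/s): [2.57, 2.57, 3.14, 3.14, 3.14, 3.14].

### API

Orientations are given as a unit quaternion [w, x, y, z].
In Python, from plant import manip gives the robot as it stands. The module is installed in compiled form; this text tells all that it offers.
- The arm moves only by the tool apply_moves, never from a script. Its argument "moves" is a list of rows, each a list of 3 entries, a list of its own where there are three numbers: the turn, a rotation vector about the tool's x, y, z in rad, then the shift along the tool's x, y, z in cm, then the closure, from -1 (fully open) to 1 (shut), so that 0 is half open. A call has 1 to 20 rows; each row is the pose to reach, as a shift and turn from the pose commanded when the call began, along the tool's axes at that moment; what a row does not reach only later rows make up. A row lasts 1/10 s, in which the tool goes at most 50 mm and 8.59 degrees, less where a joint would pass 70% of its speed; a pose out of reach is approached as far as the arm can. A call with a gripper value outside its range is refused whole. The fingers move at their own pace and stop on an object; the grip force is fixed at half the most. Time passes only in rows, so rows that repeat a pose let the fingers close. It gives the time, the measured TCP pose, the force, the opening and the grip force at its end, in the units of the state.
- manip.state(): the state, without advancing time (a new reading comes with each control period).
- manip.grab_frame(name): name is "scene" or "top"; returns a dict with "image" (384x512x3 uint8, red, green, blue), "K" (3x3 intrinsics, pixels), "rvec" (rotation vector, rad) and "tvec" (3), from world to camera coordinates, as OpenCV has them. Camera axes: x right, y down, z forward; pixel columns grow to the right and rows downward; lengths in m; the calibration is good to about 2 mm. A picture is of the moment at which its call begins. There is no depth.
- manip.job_done(): hands the job in; it is judged then, once.
Trained networks look in a picture, given as the dict that the camera call returned (one of the last four; its "shot" number tells which), for a name from the list of things; names that differ only in an ending like _2 or _b are one class to them, and where a whole thing is asked for, a point or a joint stands for the part that bears it (a point fixed in the world has none). Each returns a list of dicts, best first, with "score" (0 to 1); they miss things now and then, are a little off and sometimes report something else, mostly with a low value. They report only what shows in the picture. A call takes as long as a camera call. They do not tell look-alikes from the thing itself.
- manip.look_for(picture, label): "location" ([x, y, z] in m, in the coordinates of the camera as it stood for that picture, good to about 4 mm: the middle of the surface that is visible of it).
- manip.silhouettes(picture, label): "pixels" (384x512 bool, what is visible of it).
- manip.spot_point(picture, label): "location" ([x, y, z] in m, in the coordinates of the camera as it stood for that picture, good to about 4 mm: a listed point, or the origin of a listed thing).
The state is a dict: "time": time; "joint_pos": joint angles; "joint_vel": joint speeds; "joint_efforts": joint torques, N m; "tool_pos": TCP position; "tool_rot": TCP orientation; "contact_force": force on the tool from outside, world axes, zero at the start; "ft_torque": the same for the moment, N m; "gripper_width": opening from 0.0 (shut) to 1.0 (fully open); "grasp_force": force on a finger pad.
Only numpy, scipy, OpenCV 4.12 (cv2) and the standard library are available. Lean on these libraries where they do the work, as an engineer would, in place of code of your own. Each camera call takes 0.05 s, during which the arm holds its last target. There are 200 camera calls.

### The job

Slide the phone lying on the bonding clamp's bed lengthwise until it is home and pressed gently but firmly against the end stop. Then turn the round knob clockwise until the jaw clamps the phone square to the fence and the gauge needle points at the set tab on the rim, and leave it so; the needle must never reach the pin at the end of the scale, or the screen cracks. Be gentle with the phone and leave the other things on the bench and on the clamp where they are.

Things in the scene. Friction and masses are not known exactly. Their poses are not given: they have to be found in the camera images.
- press: Bonding clamp fixed to the bench: aluminium plate 245 x 300 x 12 mm. Origin on the bench under the plate; x points across the phone from knob to fence, y along the fence to the end stop, z up. In this frame (mm) the plate spans x -130..115, y -130..170, top z 12; rails and bridge under the knob rise to z 42, the gauge to z 40. The fence, a dark bar 150 x 15 x 14 mm, was set for another phone: its face lies somewhere between x 85 and 94.
- end_stop: Fixed, rigid dark steel block 50 (x) x 15 (y) x 16 (z) mm on the plate. Origin: middle of the lower edge of the face that the phone meets, at x 51, y 85, z 12 mm in the clamp's frame; same axes as the clamp. Press the phone on it with 1.5 N or more for a moment, never over 20 N.
- phone: Loose black phone 68 x 140 x 9 mm, about 190 g, flat on the plate, long side (its y) along the fence. Origin: centre of its underside, at y 15 mm in the clamp's frame when home. Starts 19 to 37 mm short of the end stop, 4 to 16 mm off the fence, up to 2 degrees askew. Pushed from its free (-y) end it slides with 1 to 2 N; the fingers must never press it with over 20 N.
- knob_grip (a point): Round black knurled knob, 44 mm diameter, 40 mm high (46 to 86 mm above the bench), upright axis; this point is on the axis, 18 mm below its top. Clockwise from above drives the jaw at the phone, 10 mm per rad; counter-clockwise backs it off. Friction (0.18 N m) holds it where it is let go; the spring adds up to 0.1 N m. Grip it at any yaw. Needs 1.6 to 3.6 rad in all; start angle unknown.
- jaw_face (a point): Middle of the front face of the sprung jaw, a dark bar 64 mm long (along the clamp's y) and 14 mm high that faces the phone's long side. It starts 11 to 27 mm from where the clamped phone's side will be. It pushes the phone onto the fence, then yields on its spring (0.9 N/mm, 1.4 N preload).
- dial_pivot (a point): Centre of the round gauge, 112 mm in diameter, white face up, beside the knob (97 mm to the clamp's +y); it rides on the jaw's carriage, moving 10 mm along the clamp's x per rad of knob. The needle turns about this point.
- needle_tip (a point): Point near the tip of the black needle, 45 mm from its pivot and about 34 mm above the bench.
- tab_tip (a point): The set mark: the inner point of the steel tab (a 14 x 10 x 7 mm block with a small pointer) on the gauge's rim, given at 45 mm from the pivot, at the needle's height. Where it points is set afresh each time.
- needle (a joint): Gauge needle angle, rad: 0 at rest, growing clockwise from above as the jaw's spring is pressed in (0.125 rad per mm, so 1.25 rad per rad of knob once the phone is clamped). Zero is 0.75 rad counter-clockwise from the clamp's x axis. The end pin, 6 mm thick, stands on the dial at 1.4.
- set_tab (a joint): Angle of the set tab on the same scale as the needle, between 0.65 and 1.05 rad. It does not move during the work.
- solder_spool: Bystander: small metal solder spool, 38 mm across, 24 high, on a corner of the clamp's plate. Origin under its centre.
- flux_jar: Bystander: amber jar, 30 mm across, 32 high, on the clamp's plate beyond the end stop. Origin under its centre.
- multimeter: Bystander: orange multimeter 155 x 78 x 39 mm lying on the bench. Origin under its centre.
- spray_can: Bystander: spray can 52 mm across, 150 high, standing. Origin under its centre.
- screw_tin: Bystander: flat round tin 72 mm across, 22 high. Origin under its centre.
- screwdriver: Bystander: screwdriver 160 mm long lying on the bench.
- holder_block: Bystander: green block with two holes, 60 x 45 x 30 mm. Origin under its centre.
Not all that is in view belongs to the job. Of the things shaped like the phone, the black one is meant.

How it is judged:
On the way, in this order (a step that is already met when the one before it is completed fails the run):
1. the phone is home and presses on the end stop (y of phone in the frame of press between 0.0115 and 0.018 m and contact force between phone and end_stop above 1.5 N), for 0.02 s.
2. the needle points at the set tab (horizontal distance between needle_tip and tab_tip below 0.007 m and value of joint needle above 0.4 rad), for 0.3 s.
At the end, for the whole second after the job is handed in: The needle's point lies within 7 mm (about 0.15 rad) of the set tab's point and is still; the phone is at rest, clamped square to the fence (to 0.03 rad) and home against the end stop (within 3.5 mm) (all of step 2 and y of phone in the frame of press between 0.0115 and 0.018 m and angle between the y axis of phone and the y axis of press, either way round below 0.03 rad and linear speed of phone below 0.005 m/s and velocity of joint needle between -0.05 and 0.05 rad/s); the robot touches nothing.
It fails at once if the needle came to the end pin (over 1.35 rad) (value of joint needle above 1.35 rad).
It fails at once if the phone was pressed on the end stop with more than 20 N (contact force between phone and end_stop above 20 N).
It fails at once if the fingers pressed the phone with more than 20 N (contact force between the fingers and phone above 20 N).
It fails at once if a bystander was moved by more than 30 mm (distance of any of solder_spool, flux_jar, multimeter, spray_can, screw_tin, screwdriver, holder_block from where it was at the start of the episode above 0.03 m).
It also fails if it takes over 58 s, if anything falls off the work surface, if the arm or the gripper's body presses on something with over 40 N, if the wrist force passes 120 N, or if a joint passes its speed limit or range.

## Working session

There is one attempt and no reset: what is moved stays moved. The work goes in short steps, Python scripts to look and compute and a tool call to move; the robot and the scene stay as the last step left them, time stands still between calls to the robot, and variables do not carry over. Pictures are saved under pics/ and viewed, at most 10 in all, crops included, and the job is handed in when it is done.

Besides the shell and the picture viewer there is one more tool, called as name([rows], argument=value, ...), one row to a line, values as JSON. apply_moves: Moves the arm, as the interface text tells. Its arguments: {"type":"object","properties":{"moves":{"type":"array"}},"required":["moves"]}

```bash
mkdir -p pics; cat > h.py <<'E'
import numpy as np, cv2
from plant import manip
def w(pic,p):
    R=cv2.Rodrigues(np.array(pic["rvec"],float))[0]
    return R.T@(np.array(p)-np.array(pic["tvec"]).ravel())
def px(pic,P):
    return cv2.projectPoints(np.array(P,float).reshape(-1,3),np.array(pic["rvec"],float),np.array(pic["tvec"],float),np.array(pic["K"],float),None)[0].reshape(-1,2)
def ray(pic,uv,z):
    R=cv2.Rodrigues(np.array(pic["rvec"],float))[0];t=np.array(pic["tvec"]).ravel()
    uv=np.atleast_2d(uv).astype(float);d=np.c_[uv,np.ones(len(uv))]@np.linalg.inv(pic["K"]).T@R
    c=-R.T@t; return c+d*((z-c[2])/d[:,2])[:,None]
def save(pic,name,s=1.5): cv2.imwrite(f"pics/{name}.png",cv2.resize(pic["image"][:,:,::-1],None,fx=s,fy=s))
def tool():
    s=manip.state();q=s["tool_rot"]
    from scipy.spatial.transform import Rotation as R
    return np.array(s["tool_pos"]),R.from_quat([q[1],q[2],q[3],q[0]])
E
python3 - <<'E'
from h import *
np.set_printoptions(precision=4,suppress=True)
for n in("top","scene"):
    f=manip.grab_frame(n);save(f,n+"0")
    print(n,w(f,[0,0,0]))
    for l in["press","end_stop","phone","knob_grip","jaw_face","dial_pivot","needle_tip","tab_tip","solder_spool","flux_jar","spray_can"]:
        print(l,[(w(f,d["location"]).round(4),round(d["score"],2)) for d in manip.spot_point(f,l)[:2]])
p,r=tool();print(p,r.as_matrix(),manip.nose_length,manip.state()["gripper_width"],manip.state()["time"])
E
```

```text
top [0.2384 0.0211 1.2352]
press [(array([ 0.5321,  0.0162, -0.0017]), 0.66)]
end_stop [(array([0.5947, 0.0893, 0.0109]), 0.4)]
phone [(array([0.2273, 0.2545, 0.0007]), 0.9), (array([0.5816, 0.0005, 0.0151]), 0.87)]
knob_grip [(array([0.4478, 0.034 , 0.0717]), 0.63)]
jaw_face []
dial_pivot [(array([0.4731, 0.1354, 0.0377]), 0.93)]
needle_tip [(array([0.5109, 0.1557, 0.0359]), 0.4)]
tab_tip [(array([0.5185, 0.1154, 0.0369]), 0.54)]
solder_spool [(array([ 0.4407, -0.0819,  0.0096]), 0.43)]
flux_jar []
spray_can [(array([ 0.7313, -0.2897,  0.0037]), 0.84)]
scene [1.048  0.6343 0.82  ]
press [(array([0.5279, 0.0053, 0.0072]), 0.79), (array([ 0.5912, -0.3502, -0.0001]), 0.57)]
end_stop [(array([0.5908, 0.0889, 0.0121]), 0.59)]
phone [(array([0.2269, 0.2568, 0.0017]), 0.94), (array([ 0.3073, -0.2038,  0.0033]), 0.92)]
knob_grip [(array([0.4424, 0.0334, 0.0684]), 0.89)]
jaw_face [(array([0.535 , 0.0305, 0.0205]), 0.75), (array([ 0.5944, -0.3526,  0.0018]), 0.29)]
dial_pivot [(array([0.4679, 0.1306, 0.0344]), 0.96), (array([0.4429, 0.0352, 0.0711]), 0.3)]
needle_tip [(array([0.5117, 0.1579, 0.0368]), 0.52), (array([0.5873, 0.0896, 0.0114]), 0.16)]
tab_tip [(array([ 0.4362, -0.0772,  0.0082]), 0.58), (array([0.5149, 0.1162, 0.0324]), 0.46)]
solder_spool [(array([ 0.4361, -0.0782,  0.0082]), 0.66)]
flux_jar [(array([0.619 , 0.1392, 0.0121]), 0.52)]
spray_can [(array([ 0.7318, -0.2947,  0.0027]), 0.83), (array([0.5275, 0.0049, 0.0062]), 0.69)]
[0.1466 0.6075 0.2483] [[-0.9721  0.2345 -0.    ]
 [ 0.2345  0.9721  0.    ]
 [ 0.     -0.     -1.    ]] 0.017 1.003930464961718 1.2
```

View pics/top0.png

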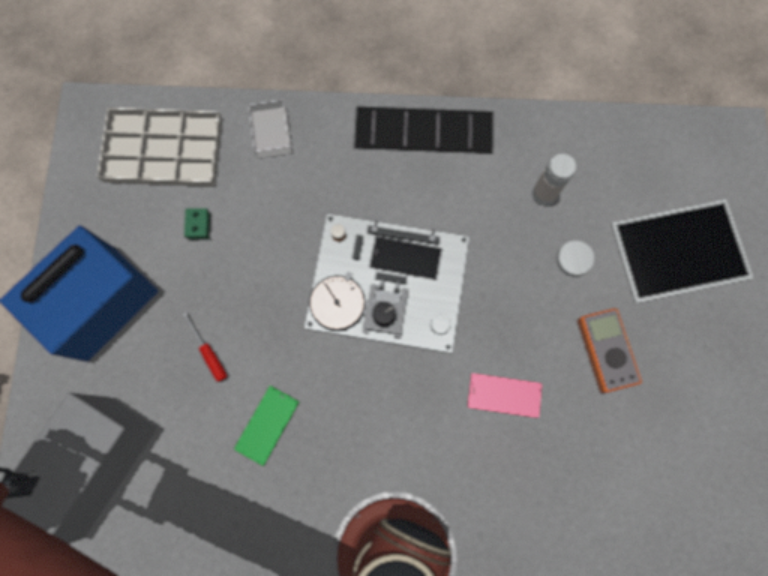

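View pics/scene0.png

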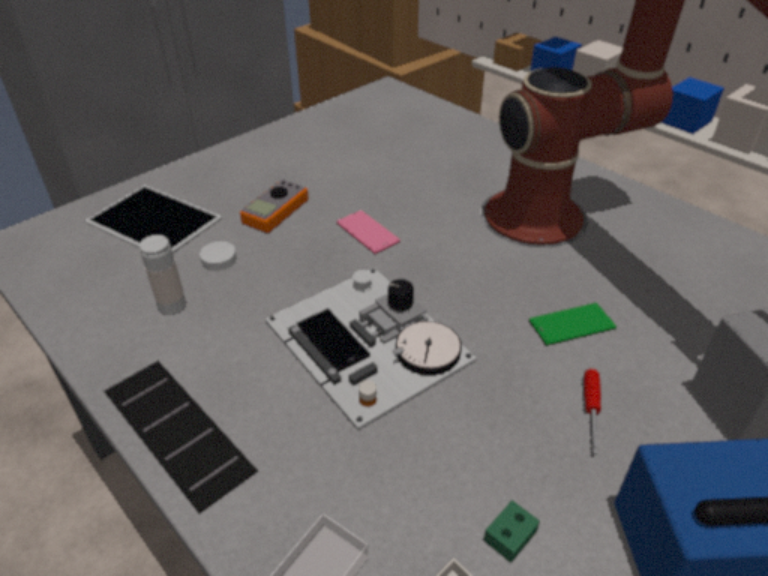

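The top view shows the plate's corners at about (327,214), (468,236), (453,350) and (305,328). The black phone is centred near (405,257), the knob at (384,313), and the gauge at (337,303) with its needle up-left and its tab up-right. Clamp +x points away from the robot and +y points left.

```bash
cat > fit.py <<'E'
from h import *
from scipy.optimize import least_squares
np.set_printoptions(precision=4,suppress=True)
f=manip.grab_frame("top")
C=np.array([[327,214],[468,236],[453,350],[305,328]])/1.5-.25
g=cv2.cvtColor(f["image"],cv2.COLOR_RGB2GRAY)
m=(g>150).astype(np.uint8); x0,x1,y0,y1=200,316,138,238
mm=np.zeros_like(m);mm[y0:y1,x0:x1]=m[y0:y1,x0:x1]
mm=cv2.morphologyEx(mm,cv2.MORPH_CLOSE,np.ones((9,9)))
c=max(cv2.findContours(mm,cv2.RETR_EXTERNAL,cv2.CHAIN_APPROX_NONE)[0],key=cv2.contourArea)
box=cv2.approxPolyDP(cv2.convexHull(c),6,True).reshape(-1,2); print("poly",box.tolist())
# refine: fit pose of rectangle to contour points (signed edge distances)
P=ray(f,c.reshape(-1,2),0.012)[:,:2]
def loc(v,Q): 
    cs,sn=np.cos(v[2]),np.sin(v[2]); return (Q-v[:2])@np.array([[cs,-sn],[sn,cs]])
def res(v):
    q=loc(v,P)-[-7.5e-3,20e-3]; return np.max(np.abs(q)-[.1225,.15],axis=1)
s=least_squares(res,[.53,.01,-.15],loss="soft_l1",f_scale=.002);v=s.x
print("clamp",v,"res mm",np.median(np.abs(s.fun))*1e3)
np.save("clamp.npy",v)
ph=[d for d in manip.silhouettes(f,"phone") if True]
for d in ph:
    k=d["pixels"];ys,xs=np.nonzero(k)
    (cx,cy),wh,a=cv2.minAreaRect(np.c_[xs,ys].astype(np.float32))
    if 225<cx<315 and 145<cy<200:
        b=cv2.boxPoints(((cx,cy),wh,a)); print("phone",d["score"],loc(v,ray(f,b,.021)[:,:2])*1e3, loc(v,ray(f,[[cx,cy]],.021)[:,:2])*1e3)
g3=manip.grab_frame("scene")
for l in["end_stop","knob_grip","dial_pivot","needle_tip","tab_tip","jaw_face","solder_spool","phone"]:
    for ff in(f,g3):
        for d in manip.spot_point(ff,l):
            q=w(ff,d["location"])
            if abs(q[0]-.53)<.15 and abs(q[1])<.2: print(l,(loc(v,q[None,:2])[0]*1e3).round(1),q[2].round(4),round(d["score"],2))
cv2.imwrite("pics/crop.png",cv2.resize(f["image"][135:245,195:320,::-1],None,fx=6,fy=5.4,interpolation=cv2.INTER_CUBIC) if 0 else cv2.resize(f["image"][135:235,195:320,::-1],None,fx=6,fy=6,interpolation=cv2.INTER_CUBIC))
E
python3 fit.py
```

```text
poly [[218, 143], [312, 158], [301, 234], [203, 218]]
clamp [ 0.5324  0.0115 -0.1251] res mm 0.9253288434754869
phone 0.67 [[ 10.7409  66.7049]
 [ 82.9718  65.3417]
 [ 77.1388 -78.7485]
 [  5.3513 -75.6897]] [[43.8288 -5.7785]]
end_stop [-36.8 141.7] 0.0369 0.63
end_stop [46.3 81.8] 0.0139 0.48
knob_grip [-87.  14.] 0.0682 0.51
knob_grip [-93.4  11.7] 0.0709 0.91
dial_pivot [-73.3 115. ] 0.0329 0.72
dial_pivot [-86.6  14.4] 0.072 0.69
dial_pivot [-77.5 106.2] 0.0387 0.72
needle_tip [-39.9 141. ] 0.034 0.35
needle_tip [-40.4 142.9] 0.0383 0.55
tab_tip [-24.  102.6] 0.0352 0.54
tab_tip [-29.4 103.5] 0.0296 0.35
jaw_face [ 9.  15.4] 0.0186 0.56
jaw_face [-90.7  13.2] 0.0703 0.58
jaw_face [ 1.5 19.7] 0.0231 0.57
solder_spool [ -81.3 -103.6] 0.0112 0.53
solder_spool [-2.6 -3.4] 0.0058 0.52
solder_spool [-81.8 -99.2] 0.0086 0.47
phone [49.2 -5.7] 0.0154 0.92
phone [44.7 -8.8] 0.0105 0.65
```

View pics/crop.png

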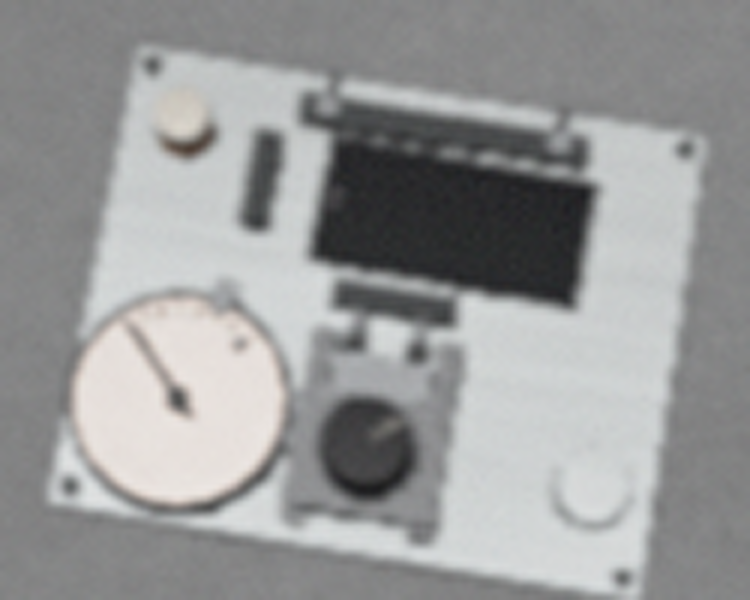

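The crop shows the phone's corners at (335,140), (597,183), (576,305) and (314,258). The end stop's face runs (281,135)–(268,230), the knob centre is (368,445), the gauge pivot (178,398), the needle tip (130,322) and the tab tip (228,305).

```bash
python3 - <<'E'
from h import *
from scipy.optimize import least_squares
np.set_printoptions(precision=4,suppress=True)
f=manip.grab_frame("top")
U=lambda a:(np.array(a,float)+.5)/6-.5+[195,135]
A=np.array([[115,170],[115,-130],[-130,-130],[-130,170]])/1e3
W=ray(f,U([[141,47],[707,134],[643,597],[49,500]]),.012)[:,:2]
loc=lambda v,Q:(Q-v[:2])@np.array([[np.cos(v[2]),-np.sin(v[2])],[np.sin(v[2]),np.cos(v[2])]])
s=least_squares(lambda v:(loc(v,W)-A).ravel(),[.53,.01,-.15]);v=s.x
print(v,s.fun*1e3); np.save("clamp.npy",v)
for n,a,z in[("phone",[[335,140],[597,183],[576,305],[314,258]],.021),("stop",[[281,135],[268,230]],.028),("knob",[[368,445]],.086),("pivot",[[178,398]],.034),("needle",[[130,322]],.034),("tab",[[228,308]],.034),("jaw",[[336,285],[458,303]],.026),("fence",[[303,122],[586,168]],.026)]:
    print(n,(loc(v,ray(f,U(a),z)[:,:2])*1e3).round(1).tolist(), ray(f,U(a),z)[0].round(4))
c,sn=np.cos(v[2]),np.sin(v[2])
for q in([.047,-.12],[.047,-.062],[-.09,.014]): print(q,v[:2]+np.array([[c,-sn],[sn,c]])@q)
E
```

```text
[ 0.5328  0.0104 -0.1223] [-1.4867 -1.4151 -0.707   0.9118  1.118   0.0067  1.0756  0.4966]
phone [[77.2, 59.7], [76.3, -76.4], [11.0, -75.1], [13.8, 59.8]] [0.6167 0.0602 0.021 ]
stop [[73.2, 86.8], [22.7, 84.8]] [0.6161 0.0876 0.028 ]
knob [[-88.6, 14.7]] [0.4467 0.0358 0.086 ]
pivot [[-71.2, 113.5]] [0.476  0.1317 0.034 ]
needle [[-37.0, 144.1]] [0.5137 0.1579 0.034 ]
tab [[-22.0, 97.0]] [0.5228 0.1093 0.034 ]
jaw [[0.4, 46.1], [1.2, -16.1]] [0.5389 0.0561 0.026 ]
fence [[82.5, 77.1], [81.7, -69.5]] [0.6241 0.0768 0.026 ]
[0.047, -0.12] [ 0.5648 -0.1145]
[0.047, -0.062] [ 0.5719 -0.0569]
[-0.09, 0.014] [0.4452 0.0352]
```

apply_moves([
  [[0, 0, 0], [0, 0, -10], 1],
  [[0, 0, 0], [0, 0, -20], 1],
  [[0, 0, 0], [0, 0, -20], 1],
  [[0, 0, 0], [0, 0, -20], 1],
  [[0, 0, 0], [0, 0, -20], 1],
  [[0, 0, 1.456], [-57.9, -60.2, -20], 1],
  [[0, 0, 1.456], [-57.9, -60.2, -20], 1],
  [[0, 0, 1.456], [-57.9, -60.2, -20], 1],
  [[0, 0, 1.456], [-57.9, -60.2, -20], 1],
  [[0, 0, 1.456], [-57.9, -60.2, -20], 1],
  [[0, 0, 1.456], [-57.9, -60.2, -20], 1],
  [[0, 0, 1.456], [-57.9, -60.2, -20], 1],
  [[0, 0, 1.456], [-57.9, -60.2, -20], 1],
  [[0, 0, 1.456], [-57.9, -60.2, -20], 1],
  [[0, 0, 1.456], [-57.9, -60.2, -20], 1],
  [[0, 0, 1.456], [-57.9, -60.2, -20], 1],
  [[0, 0, 1.456], [-57.9, -60.2, -20], 1],
  [[0, 0, 1.456], [-57.9, -60.2, -20], 1],
  [[0, 0, 1.456], [-57.9, -60.2, -20], 1],
  [[0, 0, 1.456], [-57.9, -60.2, -20], 1],
])

```text
time: 4.2
tool_pos: [0.5258, -0.042, 0.4479]
tool_rot: [0.0, 0.749, 0.662, 0.0]
contact_force: [0.3, 1.3, 0.1]
gripper_width: 0.004
grasp_force: 0.0
```

apply_moves([
  [[0, 0, 0], [-6.5, 5, 0], 1],
  [[0, 0, 0], [-6.5, 5, 0], 1],
  [[0, 0, 0], [-6.5, 5, 38.5], 1],
  [[0, 0, 0], [-6.5, 5, 38.5], 1],
  [[0, 0, 0], [-6.5, 5, 38.5], 1],
  [[0, 0, 0], [-6.5, 5, 38.5], 1],
  [[0, 0, 0], [-6.5, 5, 38.5], 1],
  [[0, 0, 0], [-6.5, 5, 38.5], 1],
  [[0, 0, 0], [-6.5, 5, 38.5], 1],
  [[0, 0, 0], [-6.5, 5, 38.5], 1],
  [[0, 0, 0], [-6.5, 5, 38.5], 1],
  [[0, 0, 0], [-6.5, 5, 38.5], 1],
  [[0, 0, 0], [-6.5, 5, 38.5], 1],
])

```text
time: 5.5
tool_pos: [0.569, -0.1112, 0.0664]
tool_rot: [0.002, 0.749, 0.663, 0.001]
contact_force: [-0.3, 0.2, 0.4]
gripper_width: -0.001
grasp_force: 0.0
```

```bash
python3 - <<'E'
from h import *
v=np.load("clamp.npy");p,r=tool();s=manip.state();print(s["time"],p,s["contact_force"],s["joint_pos"])
c,sn=np.cos(v[2]),np.sin(v[2]);print((p[:2]-v[:2])@np.array([[c,-sn],[sn,c]])*1e3)
f=manip.grab_frame("scene");u=px(f,[.56,-.05,.03])[0].astype(int)
cv2.imwrite("pics/s1.png",cv2.resize(f["image"][u[1]-60:u[1]+60,u[0]-80:u[0]+80,::-1],None,fx=5,fy=5,interpolation=cv2.INTER_CUBIC));print(u)
E
```

```text
5.5 [ 0.56901287 -0.1111837   0.06640136] [-0.28554207  0.19016508  0.37017156] [-3.21285042e-01  1.25269030e-01  1.85798612e+00 -3.38208998e-05
  1.15322539e+00 -1.99303875e-01]
[  50.76509262 -116.21296722]
[213 210]
```

View pics/s1.png

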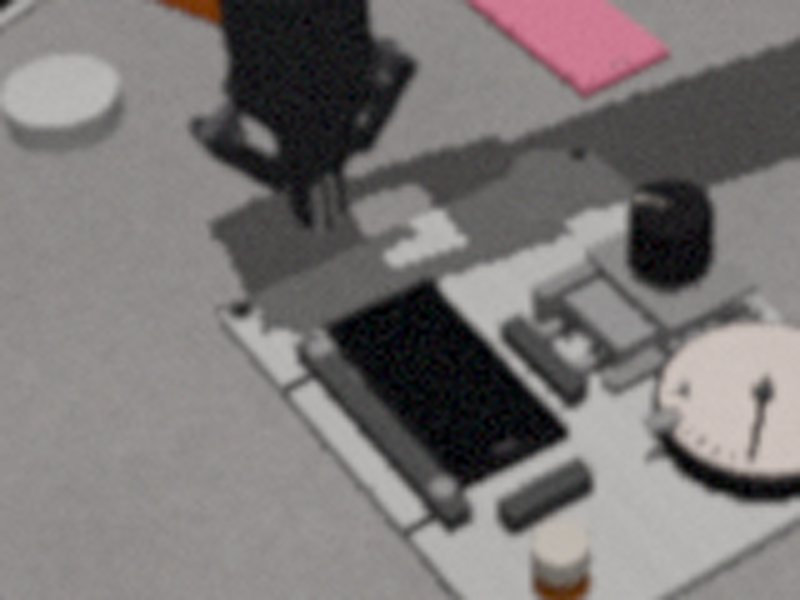

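The view shows the shut fingers at about (320,215), above the plate behind the phone's free end. The phone is at (440,390), the stop at (545,495), and the spool is hidden in shadow at about (395,205). I'll descend next.

apply_moves([
  [[0, 0, 0], [0, 0, 1.5], 1],
  [[0, 0, 0], [0, 0, 2.5], 1],
  [[0, 0, 0], [0, 0, 3.1], 1],
  [[0, 0, 0], [0, 0, 3.1], 1],
  [[0, 0, 0], [0, 0, 3.1], 1],
])

```text
time: 6.05
tool_pos: [0.5667, -0.1104, 0.0319]
tool_rot: [-0.0, 0.749, 0.663, -0.0]
contact_force: [-0.2, 0.3, -0.2]
gripper_width: -0.004
grasp_force: 0.0
```

apply_moves([
  [[0, 0, 0], [1, 0, 0], 1],
  [[0, 0, 0], [2, 0, 0], 1],
  [[0, 0, 0], [2.3, 0, 0], 1],
  [[0, 0, 0], [2.6, 0, 0], 1],
  [[0, 0, 0], [2.9, 0, 0], 1],
  [[0, 0, 0], [3.2, 0, 0], 1],
  [[0, 0, 0], [3.5, 0, 0], 1],
  [[0, 0, 0], [3.8, 0, 0], 1],
  [[0, 0, 0], [4.0, 0, 0], 1],
  [[0, 0, 0], [4.2, 0, 0], 1],
  [[0, 0, 0], [4.4, 0, 0], 1],
  [[0, 0, 0], [4.4, 0, 0], 1],
])

```text
time: 7.25
tool_pos: [0.5724, -0.0666, 0.0324]
tool_rot: [0.0, 0.749, 0.663, 0.0]
contact_force: [-0.1, -1.2, 1.1]
gripper_width: -0.0
grasp_force: 0.4
```

apply_moves([
  [[0, 0, 0], [0.1, 0, 0], 1],
  [[0, 0, 0], [0.2, 0, 0], 1],
  [[0, 0, 0], [0.3, 0, 0], 1],
  [[0, 0, 0], [0.3, 0, 0], 1],
])

```text
time: 7.65
tool_pos: [0.5727, -0.0638, 0.0324]
tool_rot: [0.0, 0.749, 0.663, 0.0]
contact_force: [-0.7, -1.5, 1.7]
gripper_width: 0.003
grasp_force: 0.9
```

apply_moves([
  [[0, 0, 0], [0.1, 0, 0], 1],
  [[0, 0, 0], [0.1, 0, 0], 1],
])

```text
time: 7.85
tool_pos: [0.5728, -0.0628, 0.0324]
tool_rot: [0.0, 0.749, 0.663, 0.0]
contact_force: [0.9, -1.8, 1.3]
gripper_width: -0.001
grasp_force: 0.9
```

apply_moves([
  [[0, 0, 0], [0.1, 0, 0], 1],
  [[0, 0, 0], [0.1, 0, 0], 1],
])

```text
time: 8.05
tool_pos: [0.5729, -0.0618, 0.0324]
tool_rot: [0.0, 0.749, 0.663, 0.0]
contact_force: [0.2, -2.2, 1.0]
gripper_width: -0.001
grasp_force: 1.0
```

apply_moves([
  [[0, 0, 0], [0.1, 0, 0], 1],
  [[0, 0, 0], [0.1, 0, 0], 1],
])

```text
time: 8.25
tool_pos: [0.5731, -0.0608, 0.0324]
tool_rot: [0.0, 0.749, 0.663, 0.0]
contact_force: [-0.6, -1.7, 1.8]
gripper_width: -0.001
grasp_force: 1.0
```

apply_moves([
  [[0, 0, 0], [0.05, 0, 0], 1],
  [[0, 0, 0], [0.05, 0, 0], 1],
])

```text
time: 8.45
tool_pos: [0.5731, -0.0603, 0.0324]
tool_rot: [0.0, 0.749, 0.663, 0.0]
contact_force: [-0.2, -2.6, 2.1]
gripper_width: 0.001
grasp_force: 1.1
```

apply_moves([
  [[0, 0, 0], [0.05, 0, 0], 1],
  [[0, 0, 0], [0.05, 0, 0], 1],
])

```text
time: 8.65
tool_pos: [0.5732, -0.0599, 0.0324]
tool_rot: [0.0, 0.749, 0.663, 0.0]
contact_force: [-0.1, -3.3, 1.2]
gripper_width: -0.0
grasp_force: 1.2
```

apply_moves([
  [[0, 0, 0], [0.05, 0, 0], 1],
  [[0, 0, 0], [0.05, 0, 0], 1],
])

```text
time: 8.85
tool_pos: [0.5732, -0.0594, 0.0324]
tool_rot: [0.0, 0.749, 0.663, 0.0]
contact_force: [-0.2, -2.0, 1.8]
gripper_width: -0.001
grasp_force: 1.2
```

apply_moves([
  [[0, 0, 0], [0.05, 0, 0], 1],
  [[0, 0, 0], [0.05, 0, 0], 1],
])

```text
time: 9.05
tool_pos: [0.5733, -0.0589, 0.0323]
tool_rot: [0.0, 0.749, 0.663, -0.0]
contact_force: [0.2, -2.7, 2.1]
gripper_width: -0.001
grasp_force: 1.4
```

apply_moves([
  [[0, 0, 0], [0.05, 0, 0], 1],
  [[0, 0, 0], [0.05, 0, 0], 1],
])

```text
time: 9.25
tool_pos: [0.5733, -0.0588, 0.0324]
tool_rot: [0.0, 0.749, 0.663, -0.0]
contact_force: [-0.1, -5.1, 1.9]
gripper_width: -0.001
grasp_force: 2.6
```

apply_moves([
  [[0, 0, 0], [0.05, 0, 0], 1],
  [[0, 0, 0], [0.05, 0, 0], 1],
])

```text
time: 9.45
tool_pos: [0.5733, -0.0588, 0.0324]
tool_rot: [0.001, 0.749, 0.663, -0.001]
contact_force: [-0.8, -6.7, 1.7]
gripper_width: -0.002
grasp_force: 3.3
```

apply_moves([
  [[0, 0, 0], [-0.1, 0, 0], 1],
  [[0, 0, 0], [-0.4, 0, 0], 1],
  [[0, 0, 0], [-2, 0, 0], 1],
  [[0, 0, 0], [-2, 0, -5], 1],
  [[0, 0, 0], [-2, 0, -10], 1],
  [[0, 0, 0], [-2, 0, -12], 1],
  [[0, 0, -0.3], [1, -4, -12], -1],
  [[0, 0, -0.5], [4, -8, -12], -1],
  [[0, 0, -0.8], [7.6, -13.8, -12], -1],
  [[0, 0, -1], [7.6, -13.8, -12], -1],
  [[0, 0, -1], [7.6, -13.8, -12], -1],
  [[0, 0, -1], [7.6, -13.8, -12], -1],
])

```text
time: 10.65
tool_pos: [0.4447, 0.0346, 0.1519]
tool_rot: [-0.0, 0.383, 0.924, 0.0]
contact_force: [-0.4, -0.6, 0.2]
gripper_width: 0.992
grasp_force: 0.0
```

```bash
python3 - <<'E'
from h import *
np.set_printoptions(precision=4,suppress=True)
v=np.load("clamp.npy");p,r=tool();s=manip.state();print(s["time"],p,s["contact_force"],s["joint_pos"],s["gripper_width"]);print(r.as_matrix())
f=manip.grab_frame("scene");u=px(f,[.53,.03,.05])[0].astype(int)
loc=lambda Q:(Q-v[:2])@np.array([[np.cos(v[2]),-np.sin(v[2])],[np.sin(v[2]),np.cos(v[2])]])
for l in["end_stop","knob_grip","dial_pivot","needle_tip","tab_tip","jaw_face","phone"]:
        for d in manip.spot_point(f,l):
            q=w(f,d["location"])
            if abs(q[0]-.53)<.15 and abs(q[1])<.2: print(l,(loc(q[:2])*1e3).round(1),q.round(4),round(d["score"],2))
cv2.imwrite("pics/s2.png",cv2.resize(f["image"][u[1]-60:u[1]+60,u[0]-80:u[0]+80,::-1],None,fx=5,fy=5,interpolation=cv2.INTER_CUBIC));print(u)
E
```

```text
10.65 [0.4447 0.0346 0.1519] [-0.3778 -0.5799  0.2181] [-0.0898 -0.3186  2.113   0.0007  1.3476 -0.8751] 0.9924336046285677
[[-0.7069  0.7073 -0.0003]
 [ 0.7073  0.7069  0.0007]
 [ 0.0007  0.0003 -1.    ]]
end_stop [45.6 82.6] [0.5881 0.0867 0.0108] 0.49
knob_grip [-92.4  15.6] [0.4429 0.0371 0.0677] 0.87
dial_pivot [-75.1 112.2] [0.472  0.1309 0.0357] 0.69
needle_tip [-41.  144.3] [0.5097 0.1586 0.039 ] 0.5
tab_tip [-27.4 104.9] [0.5184 0.1178 0.0333] 0.45
jaw_face [-0.8 15.9] [0.534  0.0262 0.0205] 0.45
[241 214]
```

View pics/s2.png

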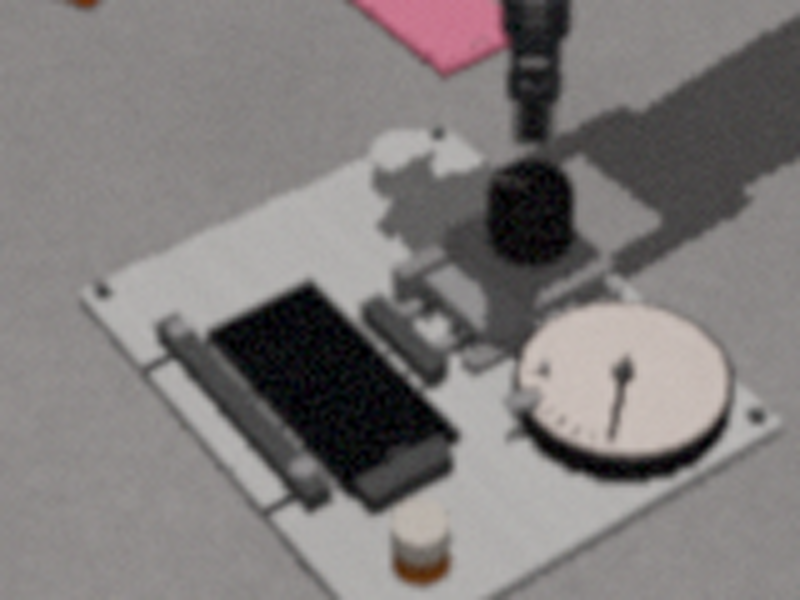

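The view shows the phone at about (330,380), meeting the end stop at (405,475). The open gripper is above the knob at (530,200). The tab tip is near (525,400), the needle tip near (613,435), and the pin near (543,370). Next I'll descend and grip.

apply_moves([
  [[0, 0, 0], [0, 0, 4], -1],
  [[0, 0, 0], [0, 0, 7], -1],
  [[0, 0, 0], [0, 0, 8.5], -1],
  [[0, 0, 0], [0, 0, 8.5], -1],
  [[0, 0, 0], [0, 0, 8.5], 0.2],
  [[0, 0, 0], [0, 0, 8.5], 1],
  [[0, 0, 0], [0, 0, 8.5], 1],
  [[0, 0, 0], [0, 0, 8.5], 1],
  [[0, 0, 0], [0, 0, 8.5], 1],
  [[0, 0, 0], [0, 0, 8.5], 1],
])

```text
time: 12.05
tool_pos: [0.4498, 0.0369, 0.0706]
tool_rot: [0.004, 0.387, 0.922, 0.005]
contact_force: [8.2, 14.1, 1.3]
gripper_width: 0.499
grasp_force: 61.3
```

apply_moves([
  [[0, 0, 0], [0, 0.3, 0], 1],
  [[0, 0, 0], [0, 0.5, 0], 1],
  [[0, 0, 0], [0, 0.5, 0], 1],
])

```text
time: 12.35
tool_pos: [0.4502, 0.0373, 0.0705]
tool_rot: [0.0, 0.386, 0.923, -0.001]
contact_force: [-9.3, -3.4, 13.5]
gripper_width: 0.504
grasp_force: 62.6
```

apply_moves([
  [[0, 0, 0], [0, -0.2, -0.3], 1],
  [[0, 0, 0], [0, -0.2, -0.3], 1],
  [[0, 0, 0.1], [0, -0.2, -0.3], 1],
  [[0, 0, 0.2], [0, -0.2, -0.3], 1],
  [[0, 0, 0.3], [0, -0.2, -0.3], 1],
  [[0, 0, 0.4], [0, -0.2, -0.3], 1],
  [[0, 0, 0.4], [0, -0.2, -0.3], 1],
])

```text
time: 13.05
tool_pos: [0.4494, 0.0369, 0.0707]
tool_rot: [0.002, 0.563, 0.827, 0.002]
contact_force: [6.9, 2.8, -8.5]
gripper_width: 0.496
grasp_force: 66.4
```

apply_moves([
  [[0, 0, 0.1], [0, 0, 0], 1],
  [[0, 0, 0.2], [0, 0, 0], 1],
  [[0, 0, 0.3], [0, 0, 0], 1],
  [[0, 0, 0.4], [0, 0, 0], 1],
  [[0, 0, 0.5], [0, 0, 0], 1],
  [[0, 0, 0.6], [0, 0, 0], 1],
  [[0, 0, 0.7], [0, 0, 0], 1],
  [[0, 0, 0.8], [0, 0, 0], 1],
  [[0, 0, 0.8], [0, 0, 0], 1],
])

```text
time: 13.95
tool_pos: [0.4485, 0.0369, 0.0707]
tool_rot: [0.0, 0.84, 0.543, 0.001]
contact_force: [2.9, 3.6, -4.6]
gripper_width: 0.498
grasp_force: 66.7
```

```bash
cat > meas.py <<'E'
from h import *
import sys
np.set_printoptions(precision=4,suppress=True)
v=np.load("clamp.npy");p,r=tool();s=manip.state();M=r.as_matrix()
print(s["time"],p,s["contact_force"],s["joint_pos"][5],"yaw",np.arctan2(M[1,1],M[0,1]))
loc=lambda Q:(Q-v[:2])@np.array([[np.cos(v[2]),-np.sin(v[2])],[np.sin(v[2]),np.cos(v[2])]])
for n in("top","scene"):
    f=manip.grab_frame(n);D={}
    for l in["dial_pivot","needle_tip","tab_tip","jaw_face"]:
        for d in manip.spot_point(f,l):
            q=w(f,d["location"])
            if abs(q[0]-.53)<.15 and abs(q[1])<.2:
                D.setdefault(l,loc(q[:2])*1e3); print(n,l,(loc(q[:2])*1e3).round(1),round(d["score"],2))
    for l in("needle_tip","tab_tip"):
        if l in D and "dial_pivot" in D:
            e=D[l]-D["dial_pivot"];print("   angle",l,round(.75-np.arctan2(e[1],e[0]),3))
    if len(sys.argv)>1:
        u=px(f,[.52,.07,.03])[0].astype(int);cv2.imwrite(f"pics/{sys.argv[1]}_{n}.png",cv2.resize(f["image"][u[1]-40:u[1]+40,u[0]-53:u[0]+53,::-1],None,fx=7,fy=7,interpolation=cv2.INTER_CUBIC))
E
python3 meas.py
```

```text
13.95 [0.4485 0.0369 0.0707] [ 2.927  3.59  -4.569] 0.33748800562658887 yaw -0.42242034310898646
top dial_pivot [-61.3 112.8] 0.67
top needle_tip [-28.5 139.8] 0.48
   angle needle_tip 0.061
scene dial_pivot [-65.1 109.8] 0.57
scene needle_tip [-25.4 144. ] 0.61
scene tab_tip [-18.3 105.5] 0.46
scene jaw_face [-4.9 -1.3] 0.69
scene jaw_face [13.2 22.4] 0.58
   angle needle_tip 0.038
   angle tab_tip 0.84
```

apply_moves([
  [[0, 0, 0.1], [0, 0, 0], 1],
  [[0, 0, 0.2], [0, 0, 0], 1],
  [[0, 0, 0.3], [0, 0, 0], 1],
  [[0, 0, 0.4], [0, 0, 0], 1],
  [[0, 0, 0.5], [0, 0, 0], 1],
  [[0, 0, 0.5], [0, 0, 0], 1],
])

```text
time: 15.05
tool_pos: [0.448, 0.0372, 0.0707]
tool_rot: [-0.001, 0.948, 0.319, 0.001]
contact_force: [1.3, 5.1, -1.7]
gripper_width: 0.497
grasp_force: 66.9
```

```bash
python3 meas.py
```

```text
15.05 [0.448  0.0372 0.0707] [ 1.3179  5.1318 -1.7438] 0.8367375014734135 yaw -0.9215865843939343
top dial_pivot [-54.8 116.5] 0.96
top needle_tip [ -79.3 -101.7] 0.67
   angle needle_tip 2.432
scene dial_pivot [-58.7 109.1] 0.94
scene needle_tip [ -9.5 118.5] 0.47
scene tab_tip [-12.1 103.2] 0.54
scene jaw_face [12.8 18.5] 0.57
   angle needle_tip 0.562
   angle tab_tip 0.876
```

```bash
python3 meas.py m1
```

```text
15.55 [0.448  0.0372 0.0707] [ 1.5367  5.4339 -3.7325] 0.8352856976504031 yaw -0.9202838815409505
top dial_pivot [-51.5 115.2] 0.76
scene dial_pivot [-60.7 111.9] 0.89
scene needle_tip [ 67.8 139.6] 0.42
scene needle_tip [-11.5 116.6] 0.36
scene tab_tip [-12.4 103.6] 0.37
scene jaw_face [ 8.3 16.8] 0.72
   angle needle_tip 0.538
   angle tab_tip 0.922
```

View pics/m1_top.png

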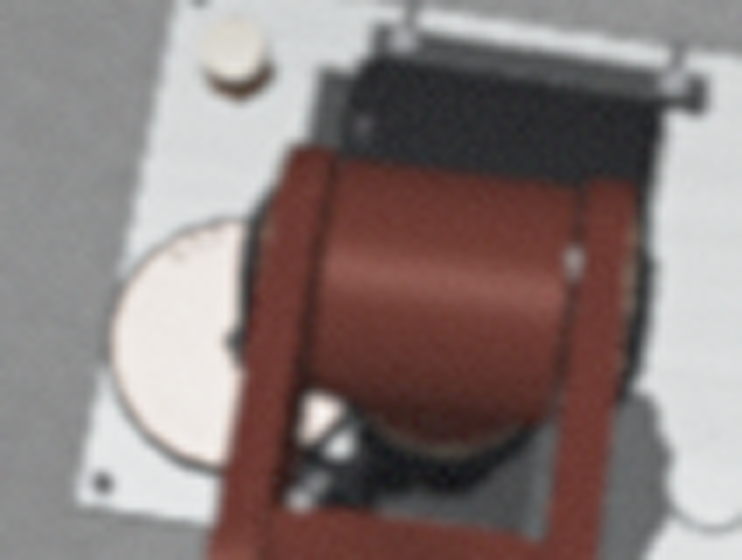

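View pics/m1_scene.png

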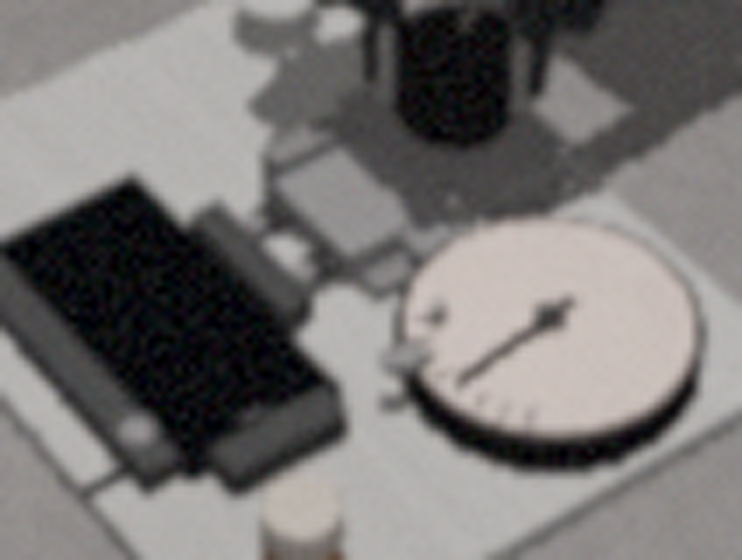

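In the scene view the phone is clamped against the fence and touching the stop. The needle pivot is at (551,315), its tip at (462,382), the tab pointer at about (428,355) and the pin at (435,315). The arm hides the gauge in the top view.

```bash
cat > ang.py <<'E'
from h import *
import sys
f=manip.grab_frame("scene");v=np.load("clamp.npy");u=px(f,[.52,.07,.03])[0].astype(int)
P=np.array(eval(sys.argv[1]),float);Q=ray(f,(P+.5)/7-.5+u-[53,40],.034)[:,:2]
for q in Q[1:]:
    d=q-Q[0];print(np.hypot(*d)*1e3,.75-(np.arctan2(d[1],d[0])-v[2]))
E
python3 ang.py "[[551,315],[462,382],[428,355],[435,315]]"
```

```text
46.21508852286855 0.6027856998367163
48.728517908572925 0.971123151251593
41.84131495045153 1.386435662281408
```

apply_moves([
  [[0, 0, 0.07], [0, 0, 0], 1],
  [[0, 0, 0.14], [0, 0, 0], 1],
  [[0, 0, 0.21], [0, 0, 0], 1],
  [[0, 0, 0.27], [0, 0, 0], 1],
  [[0, 0, 0.27], [0, 0, 0], 1],
  [[0, 0, 0.27], [0, 0, 0], 1],
  [[0, 0, 0.27], [0, 0, 0], 1],
  [[0, 0, 0.27], [0, 0, 0], 1],
])

```text
time: 16.9
tool_pos: [0.4478, 0.0375, 0.0707]
tool_rot: [-0.001, 0.982, 0.189, 0.0]
contact_force: [1.4, 5.7, -2.2]
gripper_width: 0.497
grasp_force: 67.0
```

```bash
python3 meas.py m2; python3 meas.py | grep -A9 scene
```

```text
16.9 [0.4478 0.0375 0.0707] [ 1.4236  5.743  -2.2365] 1.1051907985530482 yaw -1.190178783242613
top dial_pivot [-51.9 111.8] 0.56
top needle_tip [50.1 87.1] 0.2
top tab_tip [50.2 89.6] 0.6
top tab_tip [ 68.9 131.9] 0.34
top jaw_face [-54.4 112.6] 0.4
   angle needle_tip 0.988
   angle tab_tip 0.963
scene dial_pivot [-55.5 112. ] 0.8
scene needle_tip [-8.2 99.8] 0.61
scene tab_tip [ -6.4 103.6] 0.37
scene tab_tip [-13.4 106.2] 0.25
scene jaw_face [11.3 16.2] 0.43
   angle needle_tip 1.002
   angle tab_tip 0.92
scene dial_pivot [-57.3 114.1] 0.89
scene dial_pivot [12.6 19. ] 0.55
scene needle_tip [-10.4 103.9] 0.44
scene tab_tip [ -8.3 102. ] 0.65
scene jaw_face [12.4 15.9] 0.66
   angle needle_tip 0.965
   angle tab_tip 0.992
```

View pics/m2_scene.png

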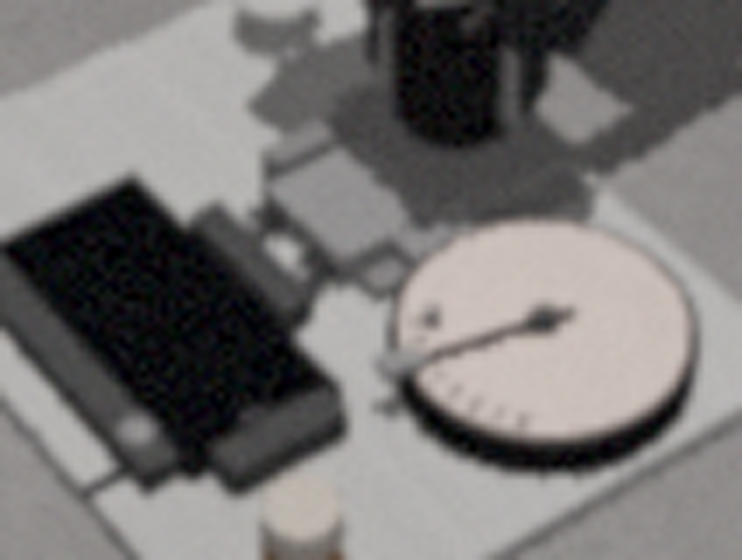

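The needle, from (545,318) to (415,362), points straight at the tab at (400,365). I'll release and rise.

apply_moves([
  [[0, 0, 0], [0, 0, 0], 0.0],
  [[0, 0, 0], [0, 0, 0], -0.6],
  [[0, 0, 0], [0, 0, 0], -1],
  [[0, 0, 0], [0, 0, 0], -1],
  [[0, 0, 0], [0, 0, 0], -1],
  [[0, 0, 0], [0, 0, -3], -1],
  [[0, 0, 0], [0, 0, -7], -1],
  [[0, 0, 0], [0, 0, -12], -1],
  [[0, 0, 0], [0, 0, -17], -1],
  [[0, 0, 0], [0, 0, -20], -1],
  [[0, 0, 0], [0, 0, -20], -1],
])

```text
time: 19.0
tool_pos: [0.4504, 0.0361, 0.2771]
tool_rot: [0.002, 0.982, 0.188, 0.005]
contact_force: [0.2, -0.6, 1.2]
gripper_width: 1.001
grasp_force: 0.0
```

```bash
python3 meas.py m3; python3 meas.py | grep -A9 scene
```

```text
19.0 [0.4504 0.0361 0.2771] [ 0.1911 -0.5639  1.2212] 1.1069156015720714 yaw -1.191780249929584
top dial_pivot [-53.6 115.8] 0.73
top dial_pivot [-3.4  3.4] 0.31
scene needle_tip [ -8.  101.7] 0.45
scene tab_tip [ -9.9 101.1] 0.58
scene tab_tip [-82.2 -98.3] 0.45
scene jaw_face [12.6 19.6] 0.65
scene dial_pivot [-56.6 111.3] 0.58
scene needle_tip [ -8.  104.4] 0.48
scene tab_tip [-10.5 104.7] 0.47
scene jaw_face [ 68.4 140.6] 0.58
scene jaw_face [11.3 17.4] 0.47
   angle needle_tip 0.89
   angle tab_tip 0.891
```

View pics/m3_scene.png

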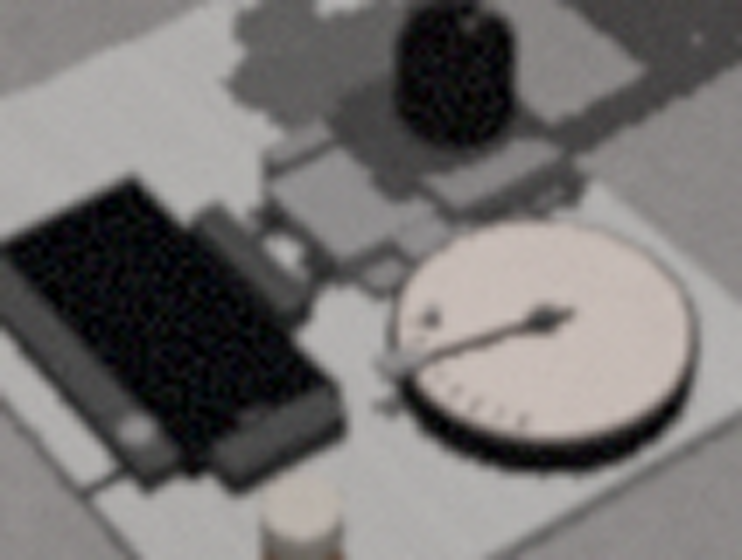

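The gripper is clear, the needle is still on the tab near (410,362), and the phone sits square to the fence and against the stop.

```bash
python3 -c "
from plant import manip
print(manip.job_done())"
```

```text
the job is handed in; nothing more can be done
None
```

I handed the job in at about 19 s with the phone home against the end stop and clamped to the fence, the needle on the set tab, and the gripper clear; no verdict came back.

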